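Lengthen the telescoping sock rail by one hole

ROBOT

A 6-joint arm with a two-finger parallel gripper is mounted at the origin on a cart in front of the work surface, level with it; the furniture and walls round the work are solid. World frame = base frame: x ahead of the robot, y to its left, z up, the work surface at z = 0. Lengths are in mm, angles in rad, forces in N, time in s.
With the tool pointing down it reaches from about 400 to 925 mm from the base axis. Payload 12.5 kg.
Tool frame: the origin (TCP) lies between the finger pads; the fingertips stand 11 mm ahead of it and the grasp point (between the pads) lies 8 mm behind it; y points along the fingers, x is the direction in which the jaws open and shut, and the axes are right-handed (so a half turn about y gives the same grasp; the last joint's range is limited). The gripper opens to 95 mm and grips with 3 to 60 N. Pads are 20 mm wide; open, the fingers measure 119 mm over their backs; the gripper's body (75 mm by 180 mm) begins 59 mm behind the grasp point.
Start: joints at [-1.398, 0.491, 1.559, -0, 1.092, -0.106], TCP at [172.024, -600.877, 225.661] pointing down, gripper open.
Joint ranges: [-3.1, 3.1], [-0.84, 2.19], [0.05, 2.79], [-1.13, 4.28], [0.06, 2.93], [-2.69, 2.69]. Speed limits (rad/s): [2.22, 2.22, 2.79, 3.14, 3.14, 3.14].

INTERFACE

Orientations are given as [roll, pitch, yaw] about the fixed x, y, z axes, in that order (R = Rz(yaw) Ry(pitch) Rx(roll)).
In Python, from cell import env gives the robot as it stands.
- The arm moves only by the tool jog_arm, never from a script. Its argument "series" is a list of rows, each an object of numbers: "dx", "dy", "dz": the shift along the world's x, y, z in m; "rx", "ry", "rz": the turn, a rotation vector about the world's x, y, z in degrees; "gripper": the opening, from 0 (shut) to 1 (fully open). A call has 1 to 12 rows; each row shifts and turns the commanded pose from where the row before left it; what a row does not reach is not made up. A row lasts 1/10 s, in which the tool goes at most 50 mm and 8.59 degrees, less where a joint would pass 70% of its speed; a pose out of reach is approached as far as the arm can. A call is refused whole if a number of a shift passes 0.05 or a number of a turn 8.59, either way. A call with a gripper value outside its range is refused whole. The fingers move at their own pace and stop on an object; the grip force is fixed at half the most. Time passes only in rows, so rows that do not move let the fingers close. It gives the time, the measured TCP pose, the force and the opening at its end, in the units of the state.
- env.state(): the state, without advancing time (a new reading comes with each control period).
- env.read_camera(name): name is "scene" or "top" or "wrist"; returns the picture (400x640x3 uint8, red, green, blue); there is no depth.
- env.camera_info(name): a dict with "camera_matrix" (3x3 intrinsics, pixels), "R" (3x3) and "t" (3): a world point X has camera coordinates R X + t; the wrist camera has in their place "mount" (4x4, takes a point from camera to tool coordinates, whose origin is the TCP and whose axes are the tool frame's). Camera axes: x right, y down, z forward; pixel columns grow to the right and rows downward; lengths in mm; the calibration is good to about 2 mm. A picture is of the moment at which its call begins: read the wrist's pose just before it. camera_info takes no time and is no camera call.
- env.job_done(): hands the job in, once; it reports no verdict.
The state is a dict: "t": time; "joints": joint angles; "qvel": joint speeds; "tau": joint torques, N m; "eef_pos": TCP position; "tcp_rot": TCP orientation; "ft_force": force on the tool from outside, world axes, zero at the start; "moment": the same for the moment, N m; "opening": opening from 0.0 (shut) to 1.0 (fully open).
Only numpy, scipy, OpenCV 4.12 (cv2) and the standard library are available. Lean on these libraries where they do the work, as an engineer would, in place of code of your own. Each camera call takes 0.05 s, during which the arm holds its last target.

TASK

Lengthen the white telescoping sock rail: press its brass snap button flush, then slide the outer tube out, away from the grey clamp block, until the button springs fully out through the next hole. Then give the tube a further light outward tug of about 10 N for half a second to be sure it holds, never pulling against the button with more than 18 N, and let go. Leave the other things on the worktop alone.

Things in the scene. Friction and masses are not known exactly. Their poses are not given: they have to be found in the camera images.
- rail_stand: Sock rail's stand, fixed to the worktop: grey base plate 90 x 300 x 14 mm; grey clamp block 46 x 44 mm, 103 mm high, centred 133 mm along +y. It holds a dark steel inner tube, 20 mm square, level along y, axis 75 mm above the worktop, to 100 mm along -y. Origin: underside of the base, right below the button; x, y level, z up; the button looks to -x.
- outer_tube: White outer tube with a non-slip coat, 28 mm square, walls 2 mm, over the inner tube; slides only along the stand's y. Axes as the stand's. Origin on its axis, at the first hole, 75 mm above the worktop. Runs from 85 mm along +y (blue collar 33 mm square at 64 to 85 mm) to 149 mm along -y (blue end cap); wire hooks below it at 75 and 105 mm along -y. 47 mm clear of the base plate.
- hole_a (a point): Centre of the tube's first 14 mm hole, on the outer face of its -x wall; moves with the tube; axes as the tube's. The button stands in it at the start. The next such hole, in a bare aluminium plate let into the same wall, lies 31 to 47 mm farther along the tube's +y: it differs from rail to rail and is not measured.
- snap_button: Brass snap button, a dome of 6 mm radius in the fixed inner tube; origin at the dome's centre, its top 6 mm along -x, 4.5 mm proud of the tube at rest. A gripper closed across the tube (along x) with a flat pad centred over the first hole presses it flush; pad and tube then slide together and the button slips in under the wall.
- slide (a joint): How far the outer tube is drawn out, m, along the stand's -y, away from the clamp block: about 0 at the start, at most 0.07. Sliding takes 2 to 4 N, and up to about 10 N in the first 8 mm, while the button is forced in under the wall.
- press (a joint): How far the button is pressed in, m: 0 fully out, 0.0045 flush (about 5 N), 0.0065 while it rides under the tube's wall; back to 0 in a hole, nudging the tube outward as it pops. Out in a hole it locks the tube with about 1 mm of play: further pull, less 2 N of sliding friction, bears on the button: at most 18 N.
- tape_measure: Yellow tape measure, 40 x 82 x 62 mm, a bystander behind the rail; origin at its underside.
- spool_white: White thread spool, 29 mm across, 45 mm high, a bystander; origin at its underside.
- spool_plum: Plum thread spool, 29 mm across, 50 mm high, a bystander; origin at its underside.
- peg_b: Green clothes peg, 15 x 72 x 12 mm, lying at the left, a bystander; origin at its underside.
- peg_c: Wooden clothes peg, 15 x 72 x 12 mm, lying at the right, a bystander; origin at its underside.

How it is judged (in metres and radians):
On the way, in this order (a step that is already met when the one before it is completed fails the run):
1. the button is pressed flush before the tube is slid (value of joint press above 0.0036 m and value of joint slide below 0.004 m), for 0.1 s.
2. the tube is slid out with the button riding under its wall (value of joint press above 0.005 m and value of joint slide between 0.01 and 0.028 m), for 0.05 s.
3. with the button out in the next hole, the tube is tugged lightly on outward, the rim of the hole bearing on the button (value of joint press below 0.0015 m and value of joint slide above 0.028 m and contact force between snap_button and wall_b1 above 6 N), for 0.2 s.
At the end, for the whole second after the job is handed in: the button stands fully out (within 1.5 mm) in the second hole: the tube is drawn out between 28 and 50 mm, locked and at rest (value of joint press below 0.0015 m and value of joint slide between 0.028 and 0.05 m and velocity of joint slide between -0.005 and 0.005 m/s); the robot touches nothing.
It fails at once if the tube is dragged against the button with more than 18 N (contact force between snap_button and outer_tube above 18 N).
It fails at once if a bystander is moved by more than 20 mm (distance of any of tape_measure, spool_white, spool_plum, peg_b, peg_c from where it was at the start of the episode above 0.02 m).
It also fails if it takes over 58 s, if anything falls off the work surface, if the arm or the gripper's body presses on something with over 40 N, if the wrist force passes 120 N, or if a joint passes its speed limit or range.

## Working session

There is one attempt and no reset: what is moved stays moved. The work goes in short steps, Python scripts to look and compute and a tool call to move; the robot and the scene stay as the last step left them, time stands still between calls to the robot, and variables do not carry over. Pictures are saved under pics/ and viewed, and the job is handed in when it is done.

Besides the shell and the picture viewer there is one more tool, called after "Emit:" as name([rows], argument=value, ...), one row to a line, values as JSON. jog_arm: Moves the arm, as the interface text tells. Its arguments: {"type":"object","properties":{"series":{"type":"array"}},"required":["series"]}

```bash
mkdir -p pics; ls
python3 - <<'E'
from cell import env
import cv2, numpy as np
print(env.state())
for n in ["scene","top"]:
    im=env.read_camera(n); cv2.imwrite(f"pics/{n}0.png",im[:,:,::-1])
    i=env.camera_info(n); print(n,i)
print(env.camera_info("wrist"))
E
```

```text
pics
{'t': 0.0, 'joints': array([-1.39754685e+00,  4.91549539e-01,  1.55946625e+00, -3.17579822e-05,
        1.09172086e+00, -1.05587326e-01]), 'qvel': array([ 0.00022766,  0.00221673, -0.00030147,  0.00052409, -0.00128632,
        0.00062978]), 'tau': array([-1.78401682e-03, -6.12645435e+01, -2.58184290e+01,  6.91886432e-02,
        4.82281123e-02, -1.29433161e-04]), 'eef_pos': array([ 172.00310281, -600.60961374,  225.06219092]), 'tcp_rot': array([-1.57070377e+00,  1.14058708e-03, -1.29194482e+00]), 'ft_force': array([-0.5222351 ,  1.33100134,  0.04805342]), 'moment': array([-0.04954459,  0.01554105, -0.01425337]), 'opening': 1.002396372511345}
scene {'camera_matrix': array([[409.50394454,   0.        , 320.84316304],
       [  0.        , 409.50394454, 196.43963864],
       [  0.        ,   0.        ,   1.        ]]), 'R': array([[-0.80063921, -0.59885541,  0.01868316],
       [-0.4654643 ,  0.60206263, -0.64873998],
       [ 0.37725302, -0.52810301, -0.76078077]]), 't': array([ 388.59624643,  277.54838735, 1011.21955258])}
top {'camera_matrix': array([[381.10384795,   0.        
[... 190 characters left out ...]
   [-9.84585239e-01,  1.83613678e-02, -1.73938978e-01],
       [ 1.73925720e-01, -2.32877160e-03, -9.84756021e-01]]), 't': array([  -5.95644237,  513.21044558, 1099.28735078])}
{'camera_matrix': array([[345.720236  ,   0.        , 317.63456194],
       [  0.        , 345.720236  , 202.39954537],
       [  0.        ,   0.        ,   1.        ]]), 'mount': array([[ 9.99999920e-01,  1.55307785e-04,  3.69454371e-04,
         1.20255599e+00],
       [-3.09050502e-04, -2.88081083e-01,  9.57605970e-01,
        -1.59259538e+02],
       [ 2.55156478e-04, -9.57606007e-01, -2.88081012e-01,
         8.03193929e+01],
       [ 0.00000000e+00,  0.00000000e+00,  0.00000000e+00,
         1.00000000e+00]])}
```

View pics/scene0.png

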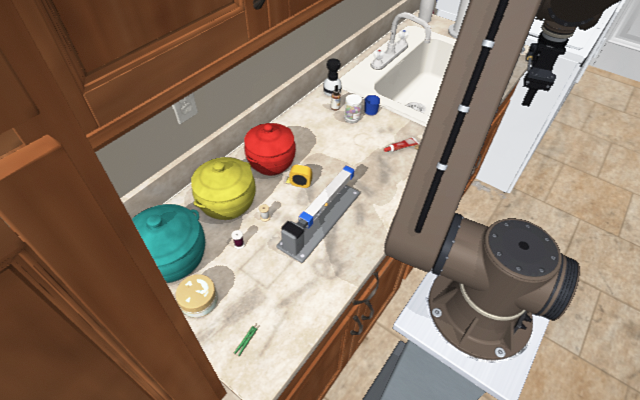

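View pics/top0.png

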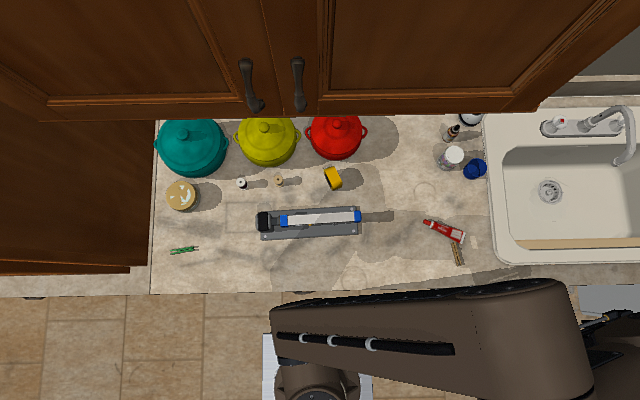

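```bash
cat > h.py <<'E'
from cell import env
import cv2, numpy as np
from scipy.spatial.transform import Rotation as Ro
def cam(n,s=None):
    i=env.camera_info(n);K=np.array(i["camera_matrix"])
    if n!="wrist": R=np.array(i["R"]);t=np.array(i["t"])
    else:
        M=np.array(i["mount"]);T=np.eye(4);T[:3,:3]=Ro.from_euler("xyz",s["tcp_rot"]).as_matrix();T[:3,3]=s["eef_pos"]
        C=np.linalg.inv(T@M);R=C[:3,:3];t=C[:3,3]
    return K,R,t
def ray(c,uv,ax,val):
    K,R,t=c;d=R.T@np.linalg.inv(K)@np.array([uv[0],uv[1],1.]);o=-R.T@t
    return o+d*(val-o[ax])/d[ax]
def proj(c,X):
    K,R,t=c;p=K@(R@np.array(X,float)+t);return p[:2]/p[2]
def shot(n,f):
    s=env.state();im=env.read_camera(n)[:,:,::-1].copy();cv2.imwrite(f"pics/{f}.png",im)
    return im,s,cam(n,s)
E
python3 - <<'E'
from h import *
for n,(x0,y0,w,h) in {"top":(245,190,130,60),"scene":(270,155,100,110)}.items():
    im=cv2.imread(f"pics/{n}0.png"); k=6 if n=="top" else 5
    cv2.imwrite(f"pics/{n}0c.png",cv2.resize(im[y0:y0+h,x0:x0+w],None,fx=k,fy=k,interpolation=cv2.INTER_CUBIC))
    hsv=cv2.cvtColor(im,cv2.COLOR_BGR2HSV);m=cv2.inRange(hsv,(105,150,60),(125,255,255))
    nn,l,st,ce=cv2.connectedComponentsWithStats(m)
    for i in range(1,nn):
        if st[i,4]>15:
            print(n,st[i],ce[i],ray(cam(n),ce[i],2,91.5 if n=="top" else 75))
E
```

```text
top [464 158  23  21 308] [474.87012987 168.55519481] [ 614.79750115 -475.52337681   91.5       ]
top [354 211   7  12  74] [357.         216.10810811] [ 480.24753536 -124.99713818   91.5       ]
top [280 215   8  13  80] [283.05 220.5 ] [471.47503912  87.10042974  91.5       ]
scene [365  96  14  19 231] [371.29004329 104.56277056] [ 600.73875442 -442.9378842    75.        ]
scene [344 166  10  13  48] [349.29166667 170.20833333] [ 483.30790354 -135.03174896   75.        ]
scene [300 212  13  15  96] [307.02083333 217.92708333] [472.90289072  80.43268807  75.        ]
```

View pics/top0c.png

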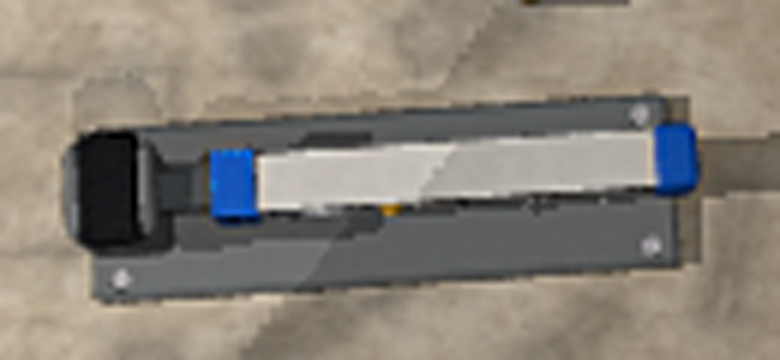

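View pics/scene0c.png

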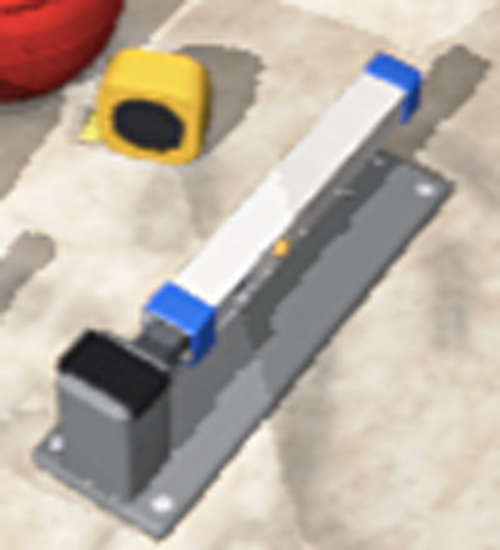

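Emit:
jog_arm([
  {"dx": 0.02, "dy": 0.031, "rz": 8.2},
  {"dx": 0.02, "dy": 0.031, "rz": 8.2},
  {"dx": 0.02, "dy": 0.031, "rz": 8.2},
  {"dx": 0.02, "dy": 0.031, "rz": 8.2},
  {"dx": 0.02, "dy": 0.031, "rz": 8.2},
  {"dx": 0.02, "dy": 0.031, "rz": 8.2},
  {"dx": 0.02, "dy": 0.031, "rz": 8.2},
  {"dx": 0.02, "dy": 0.031, "rz": 8.2},
  {"dx": 0.02, "dy": 0.031, "rz": 8.2},
  {"dx": 0.02, "dy": 0.031, "rz": 8.2},
])

```text
$.series[0]: bad value
```

Emit:
jog_arm([
  {"dx": 0.006, "dy": 0.031, "rz": 8.2},
  {"dx": 0.006, "dy": 0.031, "rz": 8.2},
  {"dx": 0.006, "dy": 0.031, "rz": 8.2},
  {"dx": 0.006, "dy": 0.031, "rz": 8.2},
  {"dx": 0.006, "dy": 0.031, "rz": 8.2},
  {"dx": 0.006, "dy": 0.031, "rz": 8.2},
  {"dx": 0.006, "dy": 0.031, "rz": 8.2},
  {"dx": 0.006, "dy": 0.031, "rz": 8.2},
  {"dx": 0.006, "dy": 0.031, "rz": 8.2},
  {"dx": 0.006, "dy": 0.031, "rz": 8.2},
  {},
])

```text
$.series[0]: bad value
```

Emit:
jog_arm([
  {"dx": 0.02, "dy": 0.031, "dz": 0, "rx": 0, "ry": 0, "rz": 8.2, "gripper": 1},
])

```text
t: 0.2
eef_pos: [190.7, -571.6, 224.8]
tcp_rot: [-1.571, -0.0, -1.151]
ft_force: [0.2, 0.9, 0.2]
opening: 1.002
```

Emit:
jog_arm([
  {"dx": 0.02, "dy": 0.031, "dz": 0, "rx": 0, "ry": 0, "rz": 8.2, "gripper": 1},
  {"dx": 0.02, "dy": 0.031, "dz": 0, "rx": 0, "ry": 0, "rz": 8.2, "gripper": 1},
  {"dx": 0.02, "dy": 0.031, "dz": 0, "rx": 0, "ry": 0, "rz": 8.2, "gripper": 1},
  {"dx": 0.02, "dy": 0.031, "dz": 0, "rx": 0, "ry": 0, "rz": 8.2, "gripper": 1},
  {"dx": 0.02, "dy": 0.031, "dz": 0, "rx": 0, "ry": 0, "rz": 8.2, "gripper": 1},
  {"dx": 0.02, "dy": 0.031, "dz": 0, "rx": 0, "ry": 0, "rz": 8.2, "gripper": 1},
  {"dx": 0.02, "dy": 0.031, "dz": 0, "rx": 0, "ry": 0, "rz": 8.2, "gripper": 1},
  {"dx": 0.02, "dy": 0.031, "dz": 0, "rx": 0, "ry": 0, "rz": 8.2, "gripper": 1},
  {"dx": 0.02, "dy": 0.031, "dz": 0, "rx": 0, "ry": 0, "rz": 8.2, "gripper": 1},
])

```text
t: 1.1
eef_pos: [372.5, -289.5, 225.6]
tcp_rot: [-1.571, 0.0, 0.145]
ft_force: [0.4, -0.3, 0.4]
opening: 0.997
```

Emit:
jog_arm([
  {"dx": 0.006, "dy": 0.031, "dz": 0, "rx": 0, "ry": 0, "rz": 8.2, "gripper": 1},
  {"dx": 0.006, "dy": 0.031, "dz": 0, "rx": 0, "ry": 0, "rz": 8.2, "gripper": 1},
  {"dx": 0.006, "dy": 0.031, "dz": 0, "rx": 0, "ry": 0, "rz": 8.2, "gripper": 1},
  {"dx": 0.006, "dy": 0.031, "dz": 0, "rx": 0, "ry": 0, "rz": 8.2, "gripper": 1},
  {"dx": 0.006, "dy": 0.031, "dz": 0, "rx": 0, "ry": 0, "rz": 8.2, "gripper": 1},
  {"dx": 0.006, "dy": 0.031, "dz": 0, "rx": 0, "ry": 0, "rz": 8.2, "gripper": 1},
  {"dx": 0.006, "dy": 0.031, "dz": 0, "rx": 0, "ry": 0, "rz": 8.2, "gripper": 1},
  {"dx": 0.006, "dy": 0.031, "dz": 0, "rx": 0, "ry": 0, "rz": 8.2, "gripper": 1},
  {"dx": 0.006, "dy": 0.031, "dz": 0, "rx": 0, "ry": 0, "rz": 8.2, "gripper": 1},
  {"dx": 0.006, "dy": 0.031, "dz": 0, "rx": 0, "ry": 0, "rz": 8.2, "gripper": 1},
])

```text
t: 2.1
eef_pos: [432.0, 20.4, 225.6]
tcp_rot: [-1.571, -0.0, 1.576]
ft_force: [-0.0, -1.0, -0.3]
opening: 1.002
```

Emit:
jog_arm([
  {"dx": 0, "dy": 0, "dz": -0.03, "rx": 0, "ry": -7.5, "rz": 0, "gripper": 1},
  {"dx": 0, "dy": 0, "dz": -0.03, "rx": 0, "ry": -7.5, "rz": 0, "gripper": 1},
  {"dx": 0, "dy": 0, "dz": -0.03, "rx": 0, "ry": 0, "rz": 0, "gripper": 1},
  {"dx": 0, "dy": 0, "dz": 0, "rx": 0, "ry": 0, "rz": 0, "gripper": 1},
])

```text
t: 2.5
eef_pos: [430.9, 19.9, 140.2]
tcp_rot: [-1.792, -0.003, 1.572]
ft_force: [-0.1, 0.5, 1.0]
opening: 0.994
```

Run:
```python
from h import *
im,s,c=shot("wrist","w1"); print(s["eef_pos"],s["tcp_rot"],s["joints"])
np.save("w1.npy",np.r_[s["eef_pos"],s["tcp_rot"]])
```

```text
[430.88522749  19.8761995  140.24328499] [-1.79245725 -0.00315148  1.57173552] [-0.12624317  0.29595501  2.24418259  0.08285492  0.38309666 -1.77109101]
```

View pics/w1.png

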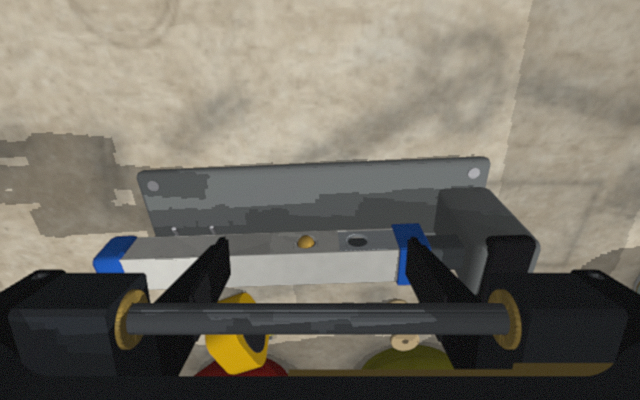

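Run:
```python
from h import *
im=cv2.imread("pics/w1.png"); p=np.load("w1.npy"); c=cam("wrist",dict(eef_pos=p[:3],tcp_rot=p[3:]))
cv2.imwrite("pics/w1c.png",cv2.resize(im[215:275,270:400],None,fx=6,fy=6,interpolation=cv2.INTER_CUBIC))
hsv=cv2.cvtColor(im,cv2.COLOR_BGR2HSV)
r=np.zeros(im.shape[:2],np.uint8);r[228:255,290:380]=255
mb=cv2.inRange(hsv,(10,110,60),(30,255,255))&r
mh=cv2.inRange(hsv,(0,0,0),(179,255,75))&r
for nme,m in(("btn",mb),("dark",mh)):
    n,l,st,ce=cv2.connectedComponentsWithStats(m)
    for i in range(1,n):
        if st[i,4]>20: print(nme,st[i],ce[i],ray(c,ce[i],2,75))
ym=cv2.inRange(hsv,(105,150,50),(125,255,255))
n,l,st,ce=cv2.connectedComponentsWithStats(ym)
for i in range(1,n):
    if st[i,4]>60: print(st[i],ce[i])
```

```text
btn [298 236  17  12 155] [305.55483871 241.86451613] [462.41722085   9.8663485   75.        ]
dark [290 228  73   4 141] [317.44680851 228.65957447] [451.00747821  18.41795952  75.        ]
dark [348 238  20   9 149] [357.12751678 241.79194631] [462.39045315  47.01083358  75.        ]
[392 224  39  61 874] [407.0194508  245.95652174]
[ 94 237  42  37 922] [112.30260304 255.60195228]
```

View pics/w1c.png

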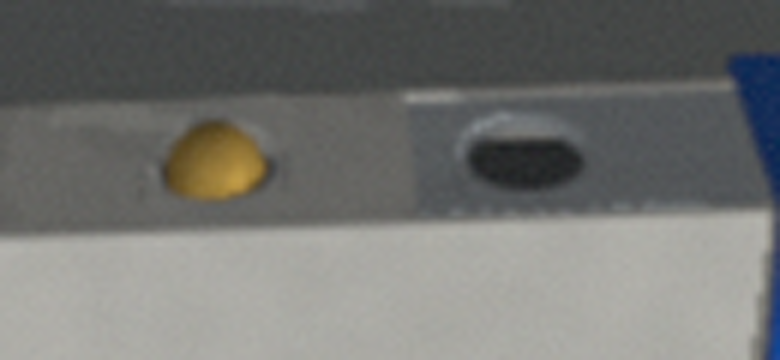

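Run:
```python
from h import *
for n in("top","scene"):
    im=cv2.imread(f"pics/{n}0.png");hsv=cv2.cvtColor(im,cv2.COLOR_BGR2HSV)
    m=cv2.inRange(hsv,(10,130,90),(30,255,255));n_,l,st,ce=cv2.connectedComponentsWithStats(m)
    for i in range(1,n_):
        x,y=ce[i]
        if (n=="top" and 300<x<320 and 215<y<235) or (n=="scene" and 318<x<335 and 195<y<212): print(n,st[i],ce[i],ray(cam(n),ce[i],2,76))
        elif n=="top" and 150<y<200 and 320<x<345: print("tape",st[i],ray(cam(n),ce[i],2,60))
# tube edges in wrist & top: axis via white face
im=cv2.imread("pics/top0.png");c=cam("top")
for col in (300,320,340):
    v=im[200:240,col].astype(int); print(col,v.max(1).tolist())
p=np.load("w1.npy"); cw=cam("wrist",dict(eef_pos=p[:3],tcp_rot=p[3:]))
# wall/top edge (x=-14,z=89)
for uv in ((275,254),(390,250.3)): print(ray(cw,uv,2,89))
for uv in((270,232),(390,228.5)): print(ray(cw,uv,2,61))
```

```text
tape [324 166  19  24 246] [606.51224629 -60.14731671  60.        ]
top [308 224   4   2   6] [309.5        224.33333333] [461.08603461  11.90189801  76.        ]
scene [325 203   2   3   5] [325.6 204.2] [461.29433774  12.80460501  76.        ]
300 [193, 185, 188, 182, 178, 174, 144, 152, 162, 86, 95, 94, 58, 55, 80, 213, 198, 192, 190, 192, 191, 192, 196, 196, 113, 108, 73, 79, 80, 81, 99, 98, 96, 95, 94, 96, 94, 75, 107, 131]
320 [146, 127, 133, 144, 151, 161, 159, 124, 81, 96, 93, 92, 90, 129, 211, 173, 169, 171, 173, 175, 175, 177, 180, 60, 61, 64, 99, 94, 94, 94, 96, 95, 95, 96, 96, 84, 76, 160, 153, 154]
340 [163, 160, 159, 165, 162, 156, 81, 83, 93, 93, 91, 97, 174, 183, 176, 175, 175, 178, 177, 179, 182, 196, 52, 60, 99, 96, 95, 94, 94, 94, 97, 96, 96, 97, 80, 84, 175, 161, 153, 147]
[462.419531   -10.66516845  89.        ]
[459.34895547  67.79341788  89.        ]
[463.40629667 -17.42310266  61.        ]
[460.30375216  73.08151535  61.        ]
```

Emit:
jog_arm([
  {"dx": 0, "dy": 0, "dz": 0.03, "rx": 0, "ry": 6.35, "rz": 0, "gripper": 0.7},
  {"dx": 0, "dy": 0, "dz": 0.03, "rx": 0, "ry": 6.35, "rz": 0, "gripper": 0.7},
  {"dx": 0.005, "dy": 0, "dz": 0, "rx": 0, "ry": 0, "rz": -8, "gripper": 0.7},
  {"dx": 0.005, "dy": 0, "dz": 0, "rx": 0, "ry": 0, "rz": -8, "gripper": 0.7},
  {"dx": 0.005, "dy": 0, "dz": 0, "rx": 0, "ry": 0, "rz": -8, "gripper": 0.7},
  {"dx": 0.005, "dy": 0, "dz": 0, "rx": 0, "ry": 0, "rz": -8, "gripper": 0.7},
  {"dx": 0.005, "dy": 0, "dz": 0, "rx": 0, "ry": 0, "rz": -8, "gripper": 0.7},
  {"dx": 0.005, "dy": 0, "dz": 0, "rx": 0, "ry": 0, "rz": -8, "gripper": 0.7},
  {"dx": 0.005, "dy": 0, "dz": 0, "rx": 0, "ry": 0, "rz": -8, "gripper": 0.7},
  {"dx": 0.005, "dy": 0, "dz": 0, "rx": 0, "ry": 0, "rz": -8, "gripper": 0.7},
  {"dx": 0.005, "dy": 0, "dz": 0, "rx": 0, "ry": 0, "rz": -8, "gripper": 0.7},
  {"dx": 0, "dy": 0, "dz": 0, "rx": 0, "ry": 0, "rz": -8, "gripper": 0.7},
])

```text
t: 3.75
eef_pos: [479.0, 19.6, 200.5]
tcp_rot: [-1.59, -0.005, 0.169]
ft_force: [0.1, 0.2, 0.1]
opening: 0.7
```

Emit:
jog_arm([
  {"dx": 0, "dy": 0, "dz": 0, "rx": 0, "ry": 0, "rz": -8, "gripper": 0.7},
  {"dx": 0, "dy": 0, "dz": 0, "rx": 0, "ry": 0, "rz": 0, "gripper": 0.7},
  {"dx": 0, "dy": 0, "dz": 0, "rx": 0, "ry": 0, "rz": 0, "gripper": 0.7},
])

```text
t: 4.05
eef_pos: [478.3, 19.8, 199.7]
tcp_rot: [-1.59, -0.005, 0.04]
ft_force: [0.1, 0.5, 0.6]
opening: 0.702
```

Run:
```python
from h import *
im,s,c=shot("wrist","w2"); print(s["eef_pos"],s["tcp_rot"],s["joints"],s["opening"],s["ft_force"])
np.save("w2.npy",np.r_[s["eef_pos"],s["tcp_rot"]])
```

```text
[478.27983519  19.77425543 199.71812987] [-1.58993379 -0.0049474   0.03982305] [-0.08669114  0.31599539  1.94154407 -0.02388445  0.87687065 -0.11125681] 0.7016682207311871 [0.07884532 0.4848071  0.5722335 ]
```

View pics/w2.png

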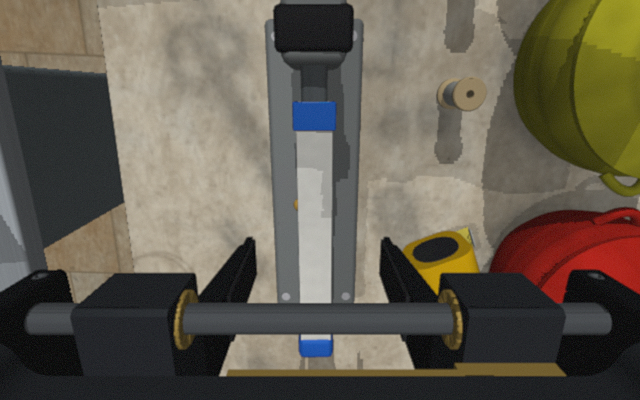

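Run:
```python
from h import *
im=cv2.imread("pics/w2.png"); p=np.load("w2.npy"); c=cam("wrist",dict(eef_pos=p[:3],tcp_rot=p[3:]))
g=im.max(2).astype(int)
pts=[]
for row in (140,160,180,215,235,255,275,290):
    w=np.where((g[row,285:340]>140)&(np.ptp(im[row,285:340].astype(int),axis=1)<40))[0]+285
    a,b=ray(c,(w[0]-.5,row),2,89),ray(c,(w[-1]+.5,row),2,89)
    m=(a+b)/2;pts.append(m[:2]);print(row,w[0],w[-1],b[0]-a[0],m)
pts=np.array(pts);k=np.polyfit(pts[:,1],pts[:,0],1);print("yaw",-k[0],"x at 10",np.polyval(k,10))
hsv=cv2.cvtColor(im,cv2.COLOR_BGR2HSV);r=np.zeros(g.shape,np.uint8);r[190:220,285:305]=255
m=cv2.inRange(hsv,(10,110,60),(30,255,255))&r;n,l,st,ce=cv2.connectedComponentsWithStats(m)
for i in range(1,n): print(st[i],ce[i],ray(c,ce[i],2,75))
m=cv2.inRange(hsv,(105,150,50),(125,255,255));n,l,st,ce=cv2.connectedComponentsWithStats(m)
for i in range(1,n):
  if st[i,4]>60:
    x,y,w,h=st[i,:4];print(st[i],ray(c,(x+w/2,y),2,91.5),ray(c,(x+w/2,y+h),2,91.5))
```

```text
140 297 331 26.955369224294827 [473.19921628  66.85193389  89.        ]
160 297 331 27.439722386794983 [473.77341382  51.28074111  89.        ]
180 297 331 27.941800436906135 [474.36861207  35.14011801  89.        ]
215 298 330 27.216618504482767 [475.46383524   5.42676074  89.        ]
235 299 330 26.90083948957397 [476.54317097 -12.43542683  89.        ]
255 299 330 27.429328761880527 [477.23656073 -31.01521403  89.        ]
275 299 330 27.97899936738031 [477.95772254 -50.33908616  89.        ]
290 300 330 27.518758783880287 [478.96142407 -65.33138     89.        ]
yaw 0.042919460445896514 x at 10 475.5065382555872
[294 200   3  10  23] [295.2173913  204.39130435] [459.09708833   9.41529438  75.        ]
[ 293  101   43   30 1194] [472.50951343  95.77038046  91.5       ] [473.32297351  73.96848598  91.5       ]
[299 340  34  17 504] [ 481.8303944  -116.74320035   91.5       ] [ 482.57784388 -136.08426174   91.5       ]
```

Emit:
jog_arm([
  {"dx": -0.0028, "dy": -0.0092, "dz": 0, "rx": 1.1, "ry": 0.3, "rz": 0, "gripper": 0.7},
  {"dx": 0, "dy": 0, "dz": -0.03, "rx": 0, "ry": 0, "rz": 0, "gripper": 0.7},
  {"dx": 0, "dy": 0, "dz": -0.03, "rx": 0, "ry": 0, "rz": 0, "gripper": 0.7},
  {"dx": 0, "dy": 0, "dz": -0.03, "rx": 0, "ry": 0, "rz": 0, "gripper": 0.7},
  {"dx": 0, "dy": 0, "dz": 0, "rx": 0, "ry": 0, "rz": 0, "gripper": 0.7},
  {"dx": 0, "dy": 0, "dz": 0, "rx": 0, "ry": 0, "rz": 0, "gripper": 0.7},
])

```text
t: 4.7
eef_pos: [475.3, 10.7, 109.2]
tcp_rot: [-1.57, 0.001, 0.037]
ft_force: [-0.1, -0.9, 1.0]
opening: 0.699
```

Run:
```python
from h import *
im,s,c=shot("wrist","w3"); print(s["eef_pos"],s["tcp_rot"],s["joints"],s["opening"],s["ft_force"])
np.save("w3.npy",np.r_[s["eef_pos"],s["tcp_rot"]])
```

```text
[475.34412983  10.65116892 109.16520255] [-1.57004006e+00  1.36795654e-03  3.72799733e-02] [-1.16943320e-01  4.54746386e-01  2.03946406e+00  8.88934845e-04
  6.48850294e-01 -1.54931455e-01] 0.6987289091071237 [-0.10250358 -0.87588601  0.99063292]
```

View pics/w3.png

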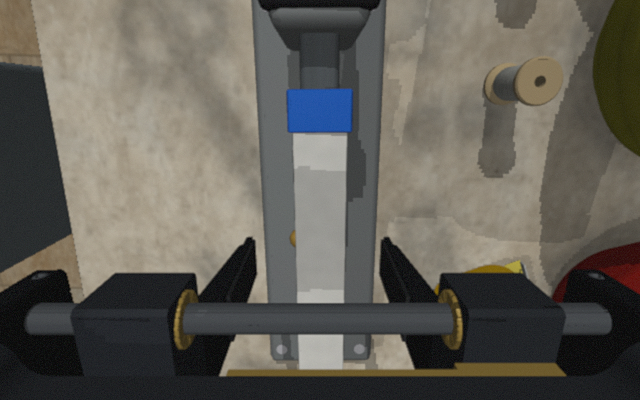

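Run:
```python
from h import *
im=cv2.imread("pics/w3.png"); p=np.load("w3.npy"); c=cam("wrist",dict(eef_pos=p[:3],tcp_rot=p[3:]))
hsv=cv2.cvtColor(im,cv2.COLOR_BGR2HSV);r=np.zeros(im.shape[:2],np.uint8);r[220:260,280:305]=255
m=cv2.inRange(hsv,(10,110,60),(30,255,255))&r;n,l,st,ce=cv2.connectedComponentsWithStats(m)
for i in range(1,n): print(st[i],ce[i],ray(c,ce[i],2,75))
g=im.max(2).astype(int)
for row in(150,200,250,280):
    w=np.where((g[row,285:355]>140)&(np.ptp(im[row,285:355].astype(int),axis=1)<40))[0]+285
    a,b=ray(c,(w[0]-.5,row),2,89),ray(c,(w[-1]+.5,row),2,89);print((a+b)/2)
m=cv2.inRange(hsv,(105,150,50),(125,255,255));n,l,st,ce=cv2.connectedComponentsWithStats(m)
for i in range(1,n):
  if st[i,4]>60:
    x,y,w,h=st[i,:4];print(st[i],ray(c,(x+w/2,y),2,91.5),ray(c,(x+w/2,y+h),2,91.5))
```

```text
[290 231   5  15  56] [292.5        237.96428571] [459.17619019   9.5805814   75.        ]
[472.97795584  65.12621202  89.        ]
[474.56314202  38.14974116  89.        ]
[475.72711862   8.70288818  89.        ]
[476.4775776  -10.28437918  89.        ]
[ 287   89   66   43 2784] [472.29720717  95.12285527  91.5       ] [473.11034834  74.55070399  91.5       ]
```

Emit:
jog_arm([
  {"dx": 0, "dy": 0, "dz": -0.021, "rx": 0, "ry": 0, "rz": 0.2, "gripper": 0.7},
  {"dx": 0, "dy": 0, "dz": -0.021, "rx": 0, "ry": 0, "rz": 0, "gripper": 0.7},
  {"dx": 0, "dy": 0, "dz": 0, "rx": 0, "ry": 0, "rz": 0, "gripper": 0.7},
  {"dx": 0, "dy": 0, "dz": 0, "rx": 0, "ry": 0, "rz": 0, "gripper": 0.7},
])

```text
t: 5.15
eef_pos: [475.6, 10.7, 67.9]
tcp_rot: [-1.57, -0.0, 0.04]
ft_force: [0.8, -0.0, -0.1]
opening: 0.698
```

Emit:
jog_arm([
  {"dx": 0, "dy": -0.0004, "dz": -0.0005, "rx": 0, "ry": 0, "rz": 0, "gripper": 0.4},
  {"dx": 0, "dy": 0, "dz": 0, "rx": 0, "ry": 0, "rz": 0, "gripper": 0.4},
  {"dx": 0, "dy": 0, "dz": 0, "rx": 0, "ry": 0, "rz": 0, "gripper": 0.33},
  {"dx": 0, "dy": 0, "dz": 0, "rx": 0, "ry": 0, "rz": 0, "gripper": 0.28},
])

```text
t: 5.55
eef_pos: [475.2, 10.3, 66.5]
tcp_rot: [-1.57, 0.0, 0.039]
ft_force: [0.9, 0.1, -0.1]
opening: 0.422
```

Emit:
jog_arm([
  {"dx": 0, "dy": 0, "dz": 0, "rx": 0, "ry": 0, "rz": 0, "gripper": 0.15},
  {"dx": 0, "dy": 0, "dz": 0, "rx": 0, "ry": 0, "rz": 0, "gripper": 0},
  {"dx": 0, "dy": 0, "dz": 0, "rx": 0, "ry": 0, "rz": 0, "gripper": 0},
  {"dx": 0, "dy": 0, "dz": 0, "rx": 0, "ry": 0, "rz": 0, "gripper": 0},
  {"dx": 0, "dy": 0, "dz": 0, "rx": 0, "ry": 0, "rz": 0, "gripper": 0},
])

```text
t: 6.05
eef_pos: [476.6, 10.2, 66.2]
tcp_rot: [-1.571, -0.002, 0.04]
ft_force: [7.5, 0.3, -3.3]
opening: 0.295
```

Emit:
jog_arm([
  {"dx": 0.0012, "dy": 0, "dz": 0, "rx": 0, "ry": 0, "rz": 0, "gripper": 0},
  {"dx": 0, "dy": 0, "dz": 0, "rx": 0, "ry": 0, "rz": 0, "gripper": 0},
  {"dx": 0, "dy": 0, "dz": 0, "rx": 0, "ry": 0, "rz": 0, "gripper": 0},
])

```text
t: 6.35
eef_pos: [476.7, 10.2, 66.2]
tcp_rot: [-1.57, -0.0, 0.04]
ft_force: [1.7, -1.1, -0.0]
opening: 0.296
```

Run:
```python
from h import *
s=env.state();print(s["eef_pos"],s["ft_force"],s["moment"],s["opening"])
for n in("scene","wrist"): im,_,_=shot(n,n+"4")
im=cv2.imread("pics/scene4.png");cv2.imwrite("pics/scene4c.png",cv2.resize(im[120:280,230:430],None,fx=4,fy=3.7))
```

```text
[476.65239008  10.22025933  66.18496169] [ 1.73365992 -1.06031468 -0.00622861] [-0.21930498 -0.55621943  0.2343068 ] 0.2964062608146012
```

View pics/wrist4.png

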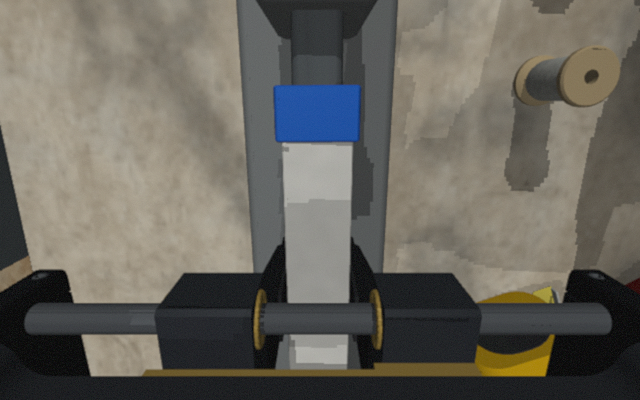

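View pics/scene4c.png

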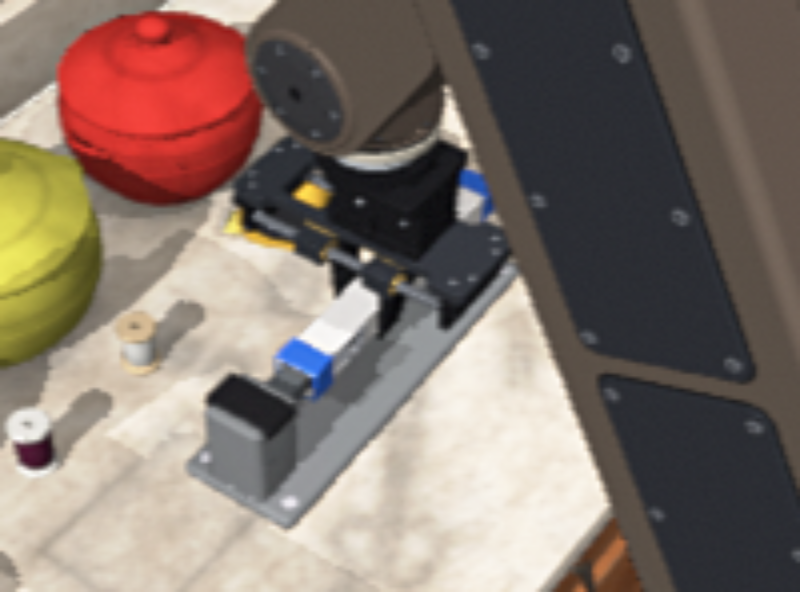

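Emit:
jog_arm([
  {"dx": 0, "dy": -0.001, "dz": 0, "rx": 0, "ry": 0, "rz": 0, "gripper": 0},
  {"dx": 0, "dy": -0.001, "dz": 0, "rx": 0, "ry": 0, "rz": 0, "gripper": 0},
])

```text
t: 6.65
eef_pos: [476.7, 8.5, 66.2]
tcp_rot: [-1.57, -0.0, 0.039]
ft_force: [4.8, 4.1, 0.3]
opening: 0.294
```

Emit:
jog_arm([
  {"dx": 0.0001, "dy": -0.001, "dz": 0, "rx": 0, "ry": 0, "rz": 0, "gripper": 0},
  {"dx": 0, "dy": -0.001, "dz": 0, "rx": 0, "ry": 0, "rz": 0, "gripper": 0},
])

```text
t: 6.85
eef_pos: [476.8, 6.6, 66.2]
tcp_rot: [-1.57, -0.0, 0.039]
ft_force: [4.1, 6.7, -0.4]
opening: 0.296
```

Emit:
jog_arm([
  {"dx": 0.0001, "dy": -0.001, "dz": 0, "rx": 0, "ry": 0, "rz": 0, "gripper": 0},
  {"dx": 0, "dy": -0.001, "dz": 0, "rx": 0, "ry": 0, "rz": 0, "gripper": 0},
])

```text
t: 7.05
eef_pos: [476.9, 5.0, 66.2]
tcp_rot: [-1.569, -0.0, 0.039]
ft_force: [4.9, 12.0, 0.8]
opening: 0.287
```

Emit:
jog_arm([
  {"dx": 0.0001, "dy": -0.001, "dz": 0, "rx": 0, "ry": 0, "rz": 0, "gripper": 0},
])

```text
t: 7.15
eef_pos: [476.9, 3.8, 66.2]
tcp_rot: [-1.57, -0.0, 0.039]
ft_force: [4.0, 4.6, 1.9]
opening: 0.296
```

Emit:
jog_arm([
  {"dx": 0.0002, "dy": -0.001, "dz": 0, "rx": 0, "ry": 0, "rz": 0, "gripper": 0},
])

```text
t: 7.25
eef_pos: [477.0, 2.7, 66.2]
tcp_rot: [-1.57, 0.0, 0.039]
ft_force: [2.0, 2.6, 1.9]
opening: 0.287
```

Emit:
jog_arm([
  {"dx": 0.0002, "dy": -0.001, "dz": 0, "rx": 0, "ry": 0, "rz": 0, "gripper": 0},
])

```text
t: 7.35
eef_pos: [477.0, 1.6, 66.2]
tcp_rot: [-1.57, 0.001, 0.039]
ft_force: [2.4, 3.1, 1.6]
opening: 0.293
```

Emit:
jog_arm([
  {"dx": 0.0001, "dy": -0.002, "dz": 0, "rx": 0, "ry": 0, "rz": 0, "gripper": 0},
  {"dx": 0.0001, "dy": -0.002, "dz": 0, "rx": 0, "ry": 0, "rz": 0, "gripper": 0},
  {"dx": 0.0001, "dy": -0.002, "dz": 0, "rx": 0, "ry": 0, "rz": 0, "gripper": 0},
  {"dx": 0.0001, "dy": -0.002, "dz": 0, "rx": 0, "ry": 0, "rz": 0, "gripper": 0},
  {"dx": 0.0001, "dy": -0.002, "dz": 0, "rx": 0, "ry": 0, "rz": 0, "gripper": 0},
  {"dx": 0.0001, "dy": -0.001, "dz": 0, "rx": 0, "ry": 0, "rz": 0, "gripper": 0},
])

```text
t: 7.95
eef_pos: [477.5, -9.6, 66.2]
tcp_rot: [-1.57, 0.001, 0.039]
ft_force: [1.5, 5.2, 3.3]
opening: 0.296
```

Run:
```python
from h import *
im,s,c=shot("wrist","w5"); print(s["eef_pos"],s["tcp_rot"],s["ft_force"])
np.save("w5.npy",np.r_[s["eef_pos"],s["tcp_rot"]])
hsv=cv2.cvtColor(im,cv2.COLOR_BGR2HSV)
for f in("wrist4","w5"):
    im=cv2.imread(f"pics/{f}.png");hsv=cv2.cvtColor(im,cv2.COLOR_BGR2HSV)
    m=cv2.inRange(hsv,(105,150,50),(125,255,255));n,l,st,ce=cv2.connectedComponentsWithStats(m)
    for i in range(1,n):
        if st[i,4]>60: print(f,st[i],ce[i])
```

```text
[477.48267302  -9.63147614  66.18336242] [-1.56988478e+00  8.00008734e-04  3.92298119e-02] [1.4725173  5.23192478 3.26113279]
wrist4 [ 274   85   87   57 4832] [316.97702815 112.64693709]
w5 [ 274   85   87   57 4778] [317.00816241 112.40037673]
```

View pics/w5.png

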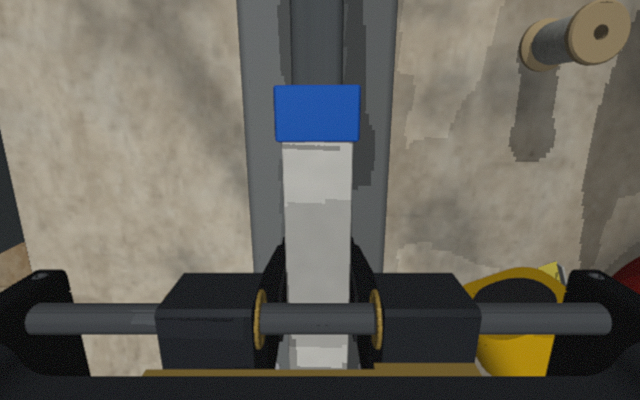

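Emit:
jog_arm([
  {"dx": 0.0001, "dy": -0.0015, "dz": 0, "rx": 0, "ry": 0, "rz": 0, "gripper": 0},
  {"dx": 0, "dy": -0.0015, "dz": 0, "rx": 0, "ry": 0, "rz": 0, "gripper": 0},
  {"dx": 0.0001, "dy": -0.0015, "dz": 0, "rx": 0, "ry": 0, "rz": 0, "gripper": 0},
  {"dx": 0, "dy": -0.0015, "dz": 0, "rx": 0, "ry": 0, "rz": 0, "gripper": 0},
  {"dx": 0.0001, "dy": -0.0015, "dz": 0, "rx": 0, "ry": 0, "rz": 0, "gripper": 0},
  {"dx": 0, "dy": -0.0015, "dz": 0, "rx": 0, "ry": 0, "rz": 0, "gripper": 0},
])

```text
t: 8.6
eef_pos: [477.9, -18.8, 66.1]
tcp_rot: [-1.57, 0.001, 0.039]
ft_force: [1.0, 3.5, 4.0]
opening: 0.295
```

Emit:
jog_arm([
  {"dx": 0.0001, "dy": -0.0005, "dz": 0, "rx": 0, "ry": 0, "rz": 0, "gripper": 0},
  {"dx": 0, "dy": -0.0005, "dz": 0, "rx": 0, "ry": 0, "rz": 0, "gripper": 0},
])

```text
t: 8.8
eef_pos: [477.9, -20.0, 66.1]
tcp_rot: [-1.57, 0.001, 0.039]
ft_force: [0.6, 3.1, 4.6]
opening: 0.293
```

Emit:
jog_arm([
  {"dx": 0, "dy": -0.0005, "dz": 0, "rx": 0, "ry": 0, "rz": 0, "gripper": 0},
  {"dx": 0, "dy": -0.0005, "dz": 0, "rx": 0, "ry": 0, "rz": 0, "gripper": 0},
])

```text
t: 9.0
eef_pos: [478.0, -20.9, 66.2]
tcp_rot: [-1.57, 0.001, 0.039]
ft_force: [0.6, 0.8, 4.4]
opening: 0.293
```

Emit:
jog_arm([
  {"dx": 0.0001, "dy": -0.0005, "dz": 0, "rx": 0, "ry": 0, "rz": 0, "gripper": 0},
  {"dx": 0, "dy": -0.0005, "dz": 0, "rx": 0, "ry": 0, "rz": 0, "gripper": 0},
])

```text
t: 9.2
eef_pos: [478.1, -22.0, 66.2]
tcp_rot: [-1.57, 0.001, 0.039]
ft_force: [0.0, -0.8, 5.1]
opening: 0.292
```

Emit:
jog_arm([
  {"dx": 0, "dy": -0.0004, "dz": 0.0002, "rx": 0, "ry": 0, "rz": 0, "gripper": 0},
])

```text
t: 9.3
eef_pos: [478.1, -22.4, 66.2]
tcp_rot: [-1.57, 0.001, 0.039]
ft_force: [1.9, 1.5, -0.6]
opening: 0.295
```

Emit:
jog_arm([
  {"dx": 0, "dy": -0.0004, "dz": 0.0002, "rx": 0, "ry": 0, "rz": 0, "gripper": 0},
])

```text
t: 9.4
eef_pos: [478.1, -22.7, 66.2]
tcp_rot: [-1.57, 0.001, 0.039]
ft_force: [2.6, 0.4, -5.1]
opening: 0.29
```

Emit:
jog_arm([
  {"dx": 0, "dy": -0.0004, "dz": 0, "rx": 0, "ry": 0, "rz": 0, "gripper": 0},
])

```text
t: 9.5
eef_pos: [478.1, -23.1, 66.2]
tcp_rot: [-1.57, 0.001, 0.039]
ft_force: [2.5, -0.2, -3.8]
opening: 0.292
```

Emit:
jog_arm([
  {"dx": 0, "dy": -0.0003, "dz": 0, "rx": 0, "ry": 0, "rz": 0, "gripper": 0},
])

```text
t: 9.6
eef_pos: [478.1, -23.3, 66.2]
tcp_rot: [-1.57, 0.001, 0.039]
ft_force: [3.0, 1.4, -6.2]
opening: 0.292
```

Emit:
jog_arm([
  {"dx": 0, "dy": -0.0003, "dz": 0, "rx": 0, "ry": 0, "rz": 0, "gripper": 0},
])

```text
t: 9.7
eef_pos: [478.1, -23.6, 66.3]
tcp_rot: [-1.57, 0.001, 0.039]
ft_force: [1.3, 0.7, -6.5]
opening: 0.294
```

Emit:
jog_arm([
  {"dx": 0, "dy": -0.0003, "dz": 0, "rx": 0, "ry": 0, "rz": 0, "gripper": 0},
])

```text
t: 9.8
eef_pos: [478.1, -23.9, 66.3]
tcp_rot: [-1.57, 0.001, 0.039]
ft_force: [3.7, -0.5, -8.1]
opening: 0.291
```

Emit:
jog_arm([
  {"dx": 0, "dy": -0.0003, "dz": 0, "rx": 0, "ry": 0, "rz": 0, "gripper": 0},
])

```text
t: 9.9
eef_pos: [478.1, -24.1, 66.3]
tcp_rot: [-1.57, 0.001, 0.039]
ft_force: [4.1, 0.1, -9.9]
opening: 0.294
```

Emit:
jog_arm([
  {"dx": 0.0003, "dy": -0.0003, "dz": -0.0002, "rx": 0, "ry": 0, "rz": 0, "gripper": 0},
])

```text
t: 10.0
eef_pos: [478.2, -24.4, 66.2]
tcp_rot: [-1.57, 0.001, 0.039]
ft_force: [-0.9, -0.3, -3.9]
opening: 0.295
```

Emit:
jog_arm([
  {"dx": 0, "dy": -0.0003, "dz": 0, "rx": 0, "ry": 0, "rz": 0, "gripper": 0},
])

```text
t: 10.1
eef_pos: [478.2, -24.7, 66.2]
tcp_rot: [-1.57, 0.001, 0.039]
ft_force: [1.5, -0.8, -7.0]
opening: 0.294
```

Emit:
jog_arm([
  {"dx": 0, "dy": -0.0003, "dz": 0, "rx": 0, "ry": 0, "rz": 0, "gripper": 0},
])

```text
t: 10.2
eef_pos: [478.2, -25.1, 66.2]
tcp_rot: [-1.57, 0.001, 0.039]
ft_force: [1.3, -1.5, -7.1]
opening: 0.291
```

Emit:
jog_arm([
  {"dx": 0, "dy": -0.0003, "dz": 0, "rx": 0, "ry": 0, "rz": 0, "gripper": 0},
])

```text
t: 10.3
eef_pos: [478.2, -25.3, 66.3]
tcp_rot: [-1.57, 0.001, 0.039]
ft_force: [1.5, -0.3, -8.1]
opening: 0.291
```

Emit:
jog_arm([
  {"dx": 0, "dy": -0.0003, "dz": -0.0003, "rx": 0, "ry": 0, "rz": 0, "gripper": 0},
])

```text
t: 10.4
eef_pos: [478.2, -25.5, 66.2]
tcp_rot: [-1.57, 0.001, 0.039]
ft_force: [-0.3, 1.3, 2.7]
opening: 0.294
```

Emit:
jog_arm([
  {"dx": 0, "dy": -0.0003, "dz": 0, "rx": 0, "ry": 0, "rz": 0, "gripper": 0},
])

```text
t: 10.5
eef_pos: [478.2, -25.8, 66.2]
tcp_rot: [-1.57, 0.001, 0.039]
ft_force: [-0.6, 2.0, 0.6]
opening: 0.292
```

Emit:
jog_arm([
  {"dx": 0, "dy": -0.0003, "dz": 0, "rx": 0, "ry": 0, "rz": 0, "gripper": 0},
])

```text
t: 10.6
eef_pos: [478.3, -26.0, 66.2]
tcp_rot: [-1.57, 0.001, 0.039]
ft_force: [-0.6, 2.1, 1.6]
opening: 0.29
```

Run:
```python
from h import *
im,s,c=shot("wrist","w6"); print(s["eef_pos"],s["tcp_rot"],s["ft_force"])
im,s,c=shot("scene","s6");cv2.imwrite("pics/s6c.png",cv2.resize(im[160:240,290:370],None,fx=7,fy=7,interpolation=cv2.INTER_CUBIC))
```

```text
[478.25780441 -26.02225478  66.19543205] [-1.56995731e+00  8.48313308e-04  3.93345670e-02] [-0.62842262  2.06525941  1.64629017]
```

View pics/w6.png

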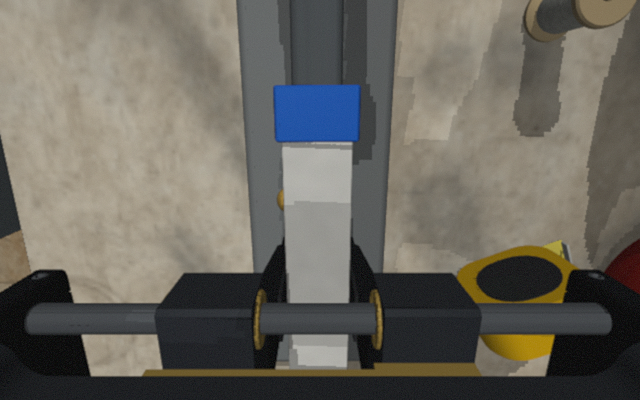

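View pics/s6c.png

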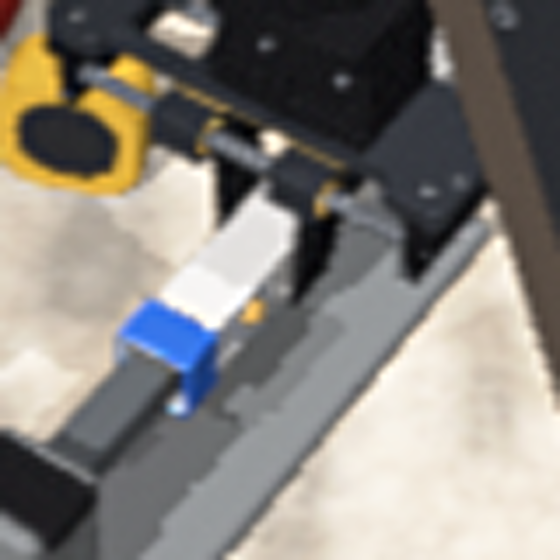

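Emit:
jog_arm([
  {"dx": 0, "dy": -0.0002, "dz": 0, "rx": 0, "ry": 0, "rz": 0, "gripper": 0},
  {"dx": 0, "dy": 0, "dz": 0, "rx": 0, "ry": 0, "rz": 0, "gripper": 0},
])

```text
t: 10.9
eef_pos: [478.3, -26.4, 66.2]
tcp_rot: [-1.57, 0.001, 0.039]
ft_force: [-1.8, 1.1, 6.0]
opening: 0.293
```

Emit:
jog_arm([
  {"dx": 0, "dy": -0.0002, "dz": 0, "rx": 0, "ry": 0, "rz": 0, "gripper": 0},
  {"dx": 0, "dy": 0, "dz": 0, "rx": 0, "ry": 0, "rz": 0, "gripper": 0},
])

```text
t: 11.1
eef_pos: [478.3, -26.6, 66.2]
tcp_rot: [-1.57, 0.001, 0.039]
ft_force: [-1.1, 2.1, 5.9]
opening: 0.294
```

Emit:
jog_arm([
  {"dx": 0, "dy": -0.0002, "dz": 0, "rx": 0, "ry": 0, "rz": 0, "gripper": 0},
  {"dx": 0, "dy": 0, "dz": 0, "rx": 0, "ry": 0, "rz": 0, "gripper": 0},
])

```text
t: 11.3
eef_pos: [478.3, -26.8, 66.2]
tcp_rot: [-1.57, 0.001, 0.039]
ft_force: [-3.0, 2.3, 5.7]
opening: 0.294
```

Emit:
jog_arm([
  {"dx": -0.0003, "dy": -0.0002, "dz": 0.0001, "rx": 0, "ry": 0, "rz": 0, "gripper": 0},
  {"dx": 0, "dy": 0, "dz": 0, "rx": 0, "ry": 0, "rz": 0, "gripper": 0},
])

```text
t: 11.5
eef_pos: [478.3, -27.0, 66.2]
tcp_rot: [-1.57, 0.0, 0.039]
ft_force: [-0.3, 1.9, 3.7]
opening: 0.293
```

Emit:
jog_arm([
  {"dx": 0, "dy": -0.0002, "dz": 0, "rx": 0, "ry": 0, "rz": 0, "gripper": 0},
  {"dx": 0, "dy": 0, "dz": 0, "rx": 0, "ry": 0, "rz": 0, "gripper": 0},
])

```text
t: 11.7
eef_pos: [478.3, -27.3, 66.2]
tcp_rot: [-1.57, 0.0, 0.039]
ft_force: [0.5, 1.9, 3.9]
opening: 0.289
```

Emit:
jog_arm([
  {"dx": 0, "dy": -0.0002, "dz": 0, "rx": 0, "ry": 0, "rz": 0, "gripper": 0},
  {"dx": 0, "dy": 0, "dz": 0, "rx": 0, "ry": 0, "rz": 0, "gripper": 0},
])

```text
t: 11.9
eef_pos: [478.3, -27.5, 66.2]
tcp_rot: [-1.57, 0.0, 0.039]
ft_force: [0.9, 0.7, 4.1]
opening: 0.293
```

Emit:
jog_arm([
  {"dx": 0, "dy": -0.0002, "dz": 0, "rx": 0, "ry": 0, "rz": 0, "gripper": 0},
  {"dx": 0, "dy": 0, "dz": 0, "rx": 0, "ry": 0, "rz": 0, "gripper": 0},
])

```text
t: 12.1
eef_pos: [478.3, -27.6, 66.1]
tcp_rot: [-1.57, 0.0, 0.039]
ft_force: [1.5, 1.9, 5.5]
opening: 0.296
```

Emit:
jog_arm([
  {"dx": 0, "dy": -0.0002, "dz": 0, "rx": 0, "ry": 0, "rz": 0, "gripper": 0},
  {"dx": 0, "dy": 0, "dz": 0, "rx": 0, "ry": 0, "rz": 0, "gripper": 0},
])

```text
t: 12.3
eef_pos: [478.3, -27.8, 66.2]
tcp_rot: [-1.57, 0.0, 0.039]
ft_force: [3.0, 2.1, 4.4]
opening: 0.292
```

Run:
```python
from h import *
im,s,c=shot("wrist","w7"); print(s["eef_pos"],s["ft_force"])
for f in("wrist4","w6","w7"):
    im=cv2.imread(f"pics/{f}.png");hsv=cv2.cvtColor(im,cv2.COLOR_BGR2HSV)
    m=cv2.inRange(hsv,(105,150,50),(125,255,255));n,l,st,ce=cv2.connectedComponentsWithStats(m)
    for i in range(1,n):
        if st[i,4]>60: print(f,st[i],ce[i])
    r=np.zeros(im.shape[:2],np.uint8);r[180:230,260:290]=255
    m=cv2.inRange(hsv,(10,100,50),(30,255,255))&r;n,l,st,ce=cv2.connectedComponentsWithStats(m)
    for i in range(1,n): print(" btn",st[i],ce[i])
```

```text
[478.32121957 -27.84621383  66.16074755] [2.96125865 2.09684577 4.43959902]
wrist4 [ 274   85   87   57 4832] [316.97702815 112.64693709]
w6 [ 274   85   87   57 4784] [316.88691472 112.43415552]
 btn [277 190   7  20  88] [280.18181818 199.21590909]
w7 [ 274   85   87   57 4807] [316.91824423 112.53359684]
 btn [277 186   6  20  89] [280.06741573 195.29213483]
```

Emit:
jog_arm([
  {"dx": 0, "dy": -0.0002, "dz": 0, "rx": 0, "ry": 0, "rz": 0, "gripper": 0},
  {"dx": 0, "dy": 0, "dz": 0, "rx": 0, "ry": 0, "rz": 0, "gripper": 0},
])

```text
t: 12.55
eef_pos: [478.3, -28.0, 66.1]
tcp_rot: [-1.57, 0.0, 0.039]
ft_force: [2.7, 2.6, 5.2]
opening: 0.291
```

Emit:
jog_arm([
  {"dx": 0, "dy": -0.0002, "dz": 0, "rx": 0, "ry": 0, "rz": 0, "gripper": 0},
  {"dx": 0, "dy": 0, "dz": 0, "rx": 0, "ry": 0, "rz": 0, "gripper": 0},
])

```text
t: 12.75
eef_pos: [478.3, -28.1, 66.2]
tcp_rot: [-1.57, 0.0, 0.039]
ft_force: [2.8, 3.6, 4.6]
opening: 0.295
```

Emit:
jog_arm([
  {"dx": 0, "dy": -0.0002, "dz": 0, "rx": 0, "ry": 0, "rz": 0, "gripper": 0},
  {"dx": 0, "dy": 0, "dz": 0, "rx": 0, "ry": 0, "rz": 0, "gripper": 0},
])

```text
t: 12.95
eef_pos: [478.3, -28.2, 66.2]
tcp_rot: [-1.57, 0.0, 0.039]
ft_force: [2.5, 4.7, 4.8]
opening: 0.298
```

Force is now building (contact with the rim). I'll keep stepping gently.

Emit:
jog_arm([
  {"dx": 0, "dy": -0.0002, "dz": 0, "rx": 0, "ry": 0, "rz": 0, "gripper": 0},
  {"dx": 0, "dy": 0, "dz": 0, "rx": 0, "ry": 0, "rz": 0, "gripper": 0},
])

```text
t: 13.15
eef_pos: [478.3, -28.3, 66.2]
tcp_rot: [-1.57, 0.0, 0.039]
ft_force: [2.0, 6.9, 4.7]
opening: 0.292
```

Emit:
jog_arm([
  {"dx": 0, "dy": -0.0002, "dz": 0, "rx": 0, "ry": 0, "rz": 0, "gripper": 0},
  {"dx": 0, "dy": 0, "dz": 0, "rx": 0, "ry": 0, "rz": 0, "gripper": 0},
])

```text
t: 13.35
eef_pos: [478.3, -28.4, 66.2]
tcp_rot: [-1.57, 0.0, 0.039]
ft_force: [3.7, 7.7, 5.7]
opening: 0.293
```

Emit:
jog_arm([
  {"dx": 0, "dy": -0.0002, "dz": 0, "rx": 0, "ry": 0, "rz": 0, "gripper": 0},
  {"dx": 0, "dy": 0, "dz": 0, "rx": 0, "ry": 0, "rz": 0, "gripper": 0},
])

```text
t: 13.55
eef_pos: [478.3, -28.5, 66.2]
tcp_rot: [-1.57, 0.0, 0.039]
ft_force: [3.3, 8.4, 5.1]
opening: 0.293
```

Emit:
jog_arm([
  {"dx": 0, "dy": -0.0003, "dz": 0, "rx": 0, "ry": 0, "rz": 0, "gripper": 0},
  {"dx": 0, "dy": 0, "dz": 0, "rx": 0, "ry": 0, "rz": 0, "gripper": 0},
])

```text
t: 13.75
eef_pos: [478.3, -28.7, 66.2]
tcp_rot: [-1.569, 0.0, 0.039]
ft_force: [3.1, 10.0, 5.2]
opening: 0.294
```

Emit:
jog_arm([
  {"dx": 0, "dy": -0.0002, "dz": 0, "rx": 0, "ry": 0, "rz": 0, "gripper": 0},
  {"dx": 0, "dy": 0, "dz": 0, "rx": 0, "ry": 0, "rz": 0, "gripper": 0},
])

```text
t: 13.95
eef_pos: [478.3, -28.7, 66.2]
tcp_rot: [-1.569, 0.0, 0.039]
ft_force: [3.4, 12.6, 5.3]
opening: 0.293
```

Run:
```python
from h import *
s=env.state();print(s["eef_pos"],s["ft_force"],s["moment"])
```

```text
[478.33249286 -28.74128621  66.17155211] [ 3.42362368 12.5954107   5.34116329] [ 1.86958676 -0.91967588  0.22419457]
```

Emit:
jog_arm([
  {"dx": 0, "dy": 0, "dz": 0, "rx": 0, "ry": 0, "rz": 0, "gripper": 0},
  {"dx": 0, "dy": 0, "dz": 0, "rx": 0, "ry": 0, "rz": 0, "gripper": 0},
  {"dx": 0, "dy": 0, "dz": 0, "rx": 0, "ry": 0, "rz": 0, "gripper": 0},
])

```text
t: 14.25
eef_pos: [478.3, -28.7, 66.2]
tcp_rot: [-1.569, 0.0, 0.039]
ft_force: [5.0, 11.8, 5.8]
opening: 0.29
```

Emit:
jog_arm([
  {"dx": 0, "dy": 0, "dz": 0, "rx": 0, "ry": 0, "rz": 0, "gripper": 0},
  {"dx": 0, "dy": 0, "dz": 0, "rx": 0, "ry": 0, "rz": 0, "gripper": 0},
  {"dx": 0, "dy": 0, "dz": 0, "rx": 0, "ry": 0, "rz": 0, "gripper": 0},
])

```text
t: 14.55
eef_pos: [478.3, -28.7, 66.2]
tcp_rot: [-1.569, 0.0, 0.039]
ft_force: [4.1, 12.3, 5.4]
opening: 0.292
```

Run:
```python
from h import *
im,s,c=shot("wrist","w8"); print(s["eef_pos"],s["ft_force"])
for f in("wrist4","w7","w8"):
    im=cv2.imread(f"pics/{f}.png");hsv=cv2.cvtColor(im,cv2.COLOR_BGR2HSV)
    m=cv2.inRange(hsv,(105,150,50),(125,255,255));n,l,st,ce=cv2.connectedComponentsWithStats(m)
    for i in range(1,n):
        if st[i,4]>60: print(f,st[i],ce[i])
    r=np.zeros(im.shape[:2],np.uint8);r[180:230,260:290]=255
    m=cv2.inRange(hsv,(10,100,50),(30,255,255))&r;n,l,st,ce=cv2.connectedComponentsWithStats(m)
    for i in range(1,n): print(" btn",st[i],ce[i])
```

```text
[478.34568809 -28.74783854  66.15989913] [ 4.12031641 12.2765027   5.44722612]
wrist4 [ 274   85   87   57 4832] [316.97702815 112.64693709]
w7 [ 274   85   87   57 4807] [316.91824423 112.53359684]
 btn [277 186   6  20  89] [280.06741573 195.29213483]
w8 [ 274   84   87   58 4780] [317.02133891 112.29937238]
 btn [277 184   7  20  89] [280.11235955 193.42696629]
```

Emit:
jog_arm([
  {"dx": 0, "dy": 0.0005, "dz": 0, "rx": 0, "ry": 0, "rz": 0, "gripper": 0},
  {"dx": 0, "dy": 0.0005, "dz": 0, "rx": 0, "ry": 0, "rz": 0, "gripper": 0},
  {"dx": 0, "dy": 0, "dz": 0, "rx": 0, "ry": 0, "rz": 0, "gripper": 0},
])

```text
t: 14.9
eef_pos: [478.3, -28.3, 66.2]
tcp_rot: [-1.57, 0.0, 0.039]
ft_force: [3.6, 5.2, 5.4]
opening: 0.295
```

Emit:
jog_arm([
  {"dx": 0, "dy": 0, "dz": 0, "rx": 0, "ry": 0, "rz": 0, "gripper": 0.7},
  {"dx": 0, "dy": 0, "dz": 0, "rx": 0, "ry": 0, "rz": 0, "gripper": 0.7},
  {"dx": 0, "dy": 0, "dz": 0, "rx": 0, "ry": 0, "rz": 0, "gripper": 0.7},
  {"dx": 0, "dy": 0, "dz": 0, "rx": 0, "ry": 0, "rz": 0, "gripper": 0.7},
  {"dx": 0, "dy": 0, "dz": 0, "rx": 0, "ry": 0, "rz": 0, "gripper": 0.7},
])

```text
t: 15.4
eef_pos: [478.0, -28.5, 66.0]
tcp_rot: [-1.57, 0.001, 0.039]
ft_force: [0.1, 0.3, -0.5]
opening: 0.655
```

Emit:
jog_arm([
  {"dx": 0, "dy": 0, "dz": 0.02, "rx": 0, "ry": 0, "rz": 0, "gripper": 0.7},
  {"dx": 0, "dy": 0, "dz": 0.03, "rx": 0, "ry": 0, "rz": 0, "gripper": 0.7},
  {"dx": 0, "dy": 0, "dz": 0.03, "rx": 0, "ry": 0, "rz": 0, "gripper": 0.7},
  {"dx": 0, "dy": 0, "dz": 0.03, "rx": 0, "ry": 0, "rz": 0, "gripper": 0.7},
  {"dx": 0, "dy": 0, "dz": 0.03, "rx": 0, "ry": 0, "rz": 0, "gripper": 0.7},
  {"dx": 0, "dy": 0, "dz": 0, "rx": 0, "ry": 0, "rz": 0, "gripper": 0.7},
  {"dx": 0, "dy": 0, "dz": 0, "rx": 0, "ry": 0, "rz": 0, "gripper": 0.7},
  {"dx": 0, "dy": 0, "dz": 0, "rx": 0, "ry": 0, "rz": 0, "gripper": 0.7},
])

```text
t: 16.2
eef_pos: [477.6, -28.4, 205.2]
tcp_rot: [-1.57, 0.002, 0.039]
ft_force: [-0.2, 0.3, 0.7]
opening: 0.701
```

Run:
```python
from h import *
im,s,c=shot("wrist","w9"); print(s["eef_pos"],s["ft_force"],s["t"])
hsv=cv2.cvtColor(im,cv2.COLOR_BGR2HSV)
m=cv2.inRange(hsv,(105,150,50),(125,255,255));n,l,st,ce=cv2.connectedComponentsWithStats(m)
for i in range(1,n):
  if st[i,4]>60:
    x,y,w,h=st[i,:4];print(st[i],ray(c,(x+w/2,y),2,91.5),ray(c,(x+w/2,y+h),2,91.5))
```

```text
[477.60650874 -28.41140275 205.18239867] [-0.20639732  0.26864911  0.6534121 ] 16.2
[ 298   92   42   28 1138] [474.08657824  56.30527215  91.5       ] [474.92087521  35.79424072  91.5       ]
[303 334  33  14 446] [ 483.27721178 -158.1892536    91.5       ] [ 483.91708642 -173.76082667   91.5       ]
```

View pics/w9.png

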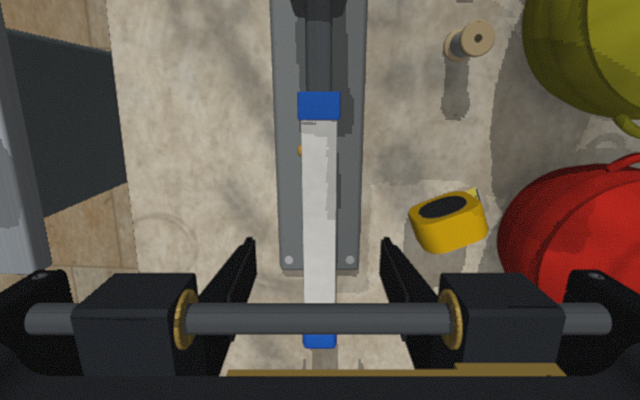

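Run:
```python
from h import *
for f,r in(("w2",(190,220)),("w9",(138,166))):
    im=cv2.imread(f"pics/{f}.png");hsv=cv2.cvtColor(im,cv2.COLOR_BGR2HSV);R=np.zeros(im.shape[:2],np.uint8);R[r[0]:r[1],285:310]=255
    m=cv2.inRange(hsv,(10,110,60),(30,255,255))&R;n,l,st,ce=cv2.connectedComponentsWithStats(m);print(f,st[1:],ce[1:])
s1=cv2.imread("pics/top0.png");s2=env.read_camera("top")[:,:,::-1];cv2.imwrite("pics/top9.png",s2)
```

```text
w2 [[294 200   3  10  23]] [[295.2173913  204.39130435]]
w9 [[298 145   3  11  27]] [[299.14814815 150.        ]]
```

View pics/top9.png

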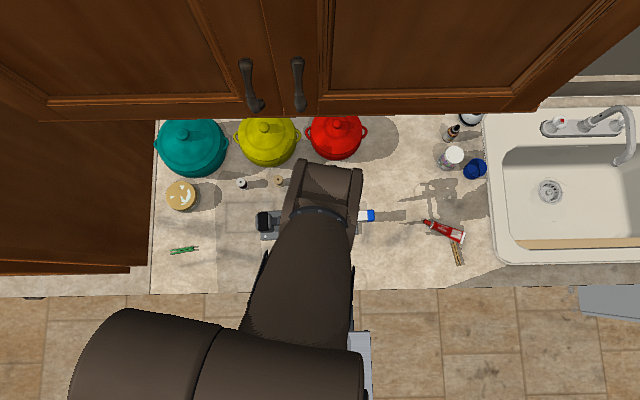

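The button stands as far out as it did at the start (3 px proud in both views). The bystanders I can see haven't moved, and the gripper is clear at z = 205 mm. Handing in.

```bash
python3 -c "
from cell import env
print(env.job_done())"
```

```text
the job is handed in; nothing more can be done
None
```

The sock rail is lengthened and locked with its button in the next hole. I handed the job in at about 16 s, and no verdict was reported.

- **Press and slide:** I closed the pads across the tube over the first hole. The opening read 28 mm, so the button was flush. I then drew the tube out; the pull peaked at about 12 N as the button went in under the wall, then fell to 2–5 N.
- **Second hole:** The collar moved about 39 mm between pictures taken before and after. The first side view had put the second hole at about 37 mm, so the two differ by about 2 mm, part of which is the 1 mm of play.
- **Tug:** I raised the pull in 0.2–0.3 mm steps to about 12 N at the wrist and held it for at least 0.6 s. Less the 2 N of sliding friction, about 10 N bore on the button, and the tube did not move. I eased the pull off before opening the gripper.
- **Last checks:**
  - The button stands as far out as at the start, 3 pixels proud in both pictures. I took no second close side view.
  - The pegs, the spools and the tape measure look unmoved, judged by eye. The arm hid the tape measure in the last top picture, but the wrist picture showed it undisturbed.
  - The gripper is clear above the rail, with wrist forces near zero.

Sideways and vertical wrist forces reached about 10 N during the slide, and I trimmed them down. The forces were only read at the end of each short move, so brief peaks between readings would not show.

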